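Flip the bay flag of the flask

ROBOT

A 6-joint arm with a two-finger parallel gripper is mounted at the origin on a cart in front of the work surface, level with it; the furniture and walls round the work are solid. World frame = base frame: x ahead of the robot, y to its left, z up, the work surface at z = 0. Lengths are in mm, angles in degrees, forces in N, time in s.
With the tool pointing down it reaches from about 300 to 850 mm from the base axis. Payload 4.2 kg.
Tool frame: the origin (TCP) lies on the centre line of the jaws, within the pads' length; the fingertips stand 8 mm ahead of it and the grasp point (between the pads) lies 11 mm behind it; z points along the fingers, y is the line along which they close (so a half turn about z gives the same grasp; the last joint's range is limited). The gripper opens to 91 mm and grips with 3 to 60 N. Pads are 32 mm wide; open, the fingers measure 118 mm over their backs; the gripper's body (76 mm by 178 mm) begins 60 mm behind the grasp point.
Start: joints at [64.229, 18.312, 89.639, -0, 72.044, -1.146], TCP at [239.6, 522.718, 221.976] pointing down, gripper open.
Joint ranges: [-177.97, 177.97], [-48.28, 115.42], [12.27, 149.76], [-77.06, 257.06], [2.81, 150.46], [-146.56, 146.56]. Speed limits (degrees/s): [147.25, 147.25, 180, 180, 180, 180].

INTERFACE

Orientations are given as [roll, pitch, yaw] about the fixed x, y, z axes, in that order (R = Rz(yaw) Ry(pitch) Rx(roll)).
In Python, from workcell import telemetry, eyes, ticket gives the robot as it stands. The module is installed in compiled form; this text tells all that it offers.
- The arm moves only by the shell command python3 -m crank 'ROWS' [OPENING] [FORCE]. ROWS is JSON, a list of rows, each an object of numbers: "dx", "dy", "dz": the shift along the world's x, y, z normalised to -1 to 1, where 1 is 80 cm; "yaw": the turn about the world's z normalised to -1 to 1, where 1 is 5 degrees. A call has 1 to 10 rows; each row shifts and turns the commanded pose from where the row before left it; what a row does not reach is not made up. A row lasts 1/8 s, in which the tool goes at most 62.5 mm and 10.7 degrees, less where a joint would pass 70% of its speed; a pose out of reach is approached as far as the arm can. A call with a number of a shift or a turn outside -1 to 1 is refused whole. A call with a gripper value outside its range is refused whole. OPENING is the opening, from 0 (shut) to 1 (fully open), set as the call begins (- or left out, the last holds). The fingers move at their own pace and stop on an object; FORCE is the grip in N (left out, the last holds). Time passes only in rows, so rows that do not move let the fingers close. It gives the time, the measured TCP pose, the force, the opening and the grip force at its end, in the units of the state.
- telemetry.state(): the state, without advancing time (a new reading comes with each control period).
- eyes.grab_frame(name): name is "side" or "top" or "wrist"; returns the picture (384x512x3 uint8, red, green, blue); there is no depth.
- eyes.calibration(name): a dict with "camera_matrix" (3x3 intrinsics, pixels), "world_from_camera" (4x4, takes a point from camera to world coordinates). Camera axes: x right, y down, z forward; pixel columns grow to the right and rows downward; lengths in mm; the calibration is good to about 2 mm. A picture is of the moment at which its call begins: read the wrist's pose just before it. calibration takes no time and is no camera call; for the wrist camera it gives the pose at the moment of the call.
- ticket.job_done(): hands the job in; it is judged then, once.
The state is a dict: "time_s": time; "qpos": joint angles; "qvel": joint speeds; "effort": joint torques, N m; "ee_pos": TCP position; "ee_rot": TCP orientation; "force": force on the tool from outside, world axes, zero at the start; "torque": the same for the moment, N m; "gripper_width": finger opening in mm; "gripper_force": force on a finger pad.
Only numpy, scipy, OpenCV 4.12 (cv2) and the standard library are available. Lean on these libraries where they do the work, as an engineer would, in place of code of your own. Each camera call takes 0.05 s, during which the arm holds its last target. There are 200 camera calls.

TASK

The flask standing in the sample dock is now in use, so flip the flag in front of its bay right over its axle until it lies fully down on the far side and shows its cross face. Only push it, gently, with the fingers, never pinch it: pressing down its short heel, for instance, raises the paddle, which can then be pushed on over. Leave the other two flags as they are, and do not shift or lift the flask, the beaker or the jar.

Things in the scene. Friction and masses are not known exactly. Their poses are not given: they have to be found in the camera images.
- dock: fixed grey sample dock: plate 195 (x) by 270 mm (y), top 12 mm above the worktop, three bays 85 mm apart along its far edge, a white flip flag before each. Origin at worktop height under the middle of the common axle; x away from the robot to the bays, y left along the axle; plate from x -55 to +140 mm. Steel axle posts 5 mm thick, 78 mm high stand midway between the flags and outside them.
- flag_left (a joint): angle of the left flag about its axle, rad: 0 = level on the near side of the axle, ring face up; pi/2 = upright; pi = level on the far side, cross face up (end stops at 0 and pi). The hinge has friction (about 0.02 N m): the flag stays at any angle where it is left. Pressing its heel down (behind the axle), or lifting the paddle, increases the angle from 0.
- flag_left_paddle (a point): point on the left flag's paddle, 40 mm from the axle, mid width and thickness; moves with the flag. x along the flag to axle and heel, y along the axle, z out of the ring face. The flag is one white plate 5 mm thick: paddle 56 mm wide, ending 50 mm from the axle, raised ring on one face, raised cross on the other; beyond the axle, in line, a ribbed heel 32 mm wide, 32 mm long.
- pivot_left (a point): middle of the left flag's hinge axle, 72 mm above the worktop, fixed; axes as the dock's. Free space of 60 mm under the level flag, but for four 8 mm stop pillars 40 mm before and behind the axle, 20 mm to either side of the flag's middle line, ending just under the level flag.
- bay_left (a point): centre of the floor of the bay behind the left flag, 95 mm behind the axle, 12 mm above the worktop.
- flag_middle (a joint): angle of the middle flag about its axle, rad: 0 = level on the near side of the axle, ring face up; pi/2 = upright; pi = level on the far side, cross face up (end stops at 0 and pi). The hinge has friction (about 0.02 N m): the flag stays at any angle where it is left. Pressing its heel down (behind the axle), or lifting the paddle, increases the angle from 0.
- flag_middle_paddle (a point): point on the middle flag's paddle, 40 mm from the axle, mid width and thickness; moves with the flag. x along the flag to axle and heel, y along the axle, z out of the ring face. The flag is one white plate 5 mm thick: paddle 56 mm wide, ending 50 mm from the axle, raised ring on one face, raised cross on the other; beyond the axle, in line, a ribbed heel 32 mm wide, 32 mm long.
- pivot_middle (a point): middle of the middle flag's hinge axle, 72 mm above the worktop, fixed; axes as the dock's. Free space of 60 mm under the level flag, but for four 8 mm stop pillars 40 mm before and behind the axle, 20 mm to either side of the flag's middle line, ending just under the level flag.
- bay_middle (a point): centre of the floor of the bay behind the middle flag, 95 mm behind the axle, 12 mm above the worktop.
- flag_right (a joint): angle of the right flag about its axle, rad: 0 = level on the near side of the axle, ring face up; pi/2 = upright; pi = level on the far side, cross face up (end stops at 0 and pi). The hinge has friction (about 0.02 N m): the flag stays at any angle where it is left. Pressing its heel down (behind the axle), or lifting the paddle, increases the angle from 0.
- flag_right_paddle (a point): point on the right flag's paddle, 40 mm from the axle, mid width and thickness; moves with the flag. x along the flag to axle and heel, y along the axle, z out of the ring face. The flag is one white plate 5 mm thick: paddle 56 mm wide, ending 50 mm from the axle, raised ring on one face, raised cross on the other; beyond the axle, in line, a ribbed heel 32 mm wide, 32 mm long.
- pivot_right (a point): middle of the right flag's hinge axle, 72 mm above the worktop, fixed; axes as the dock's. Free space of 60 mm under the level flag, but for four 8 mm stop pillars 40 mm before and behind the axle, 20 mm to either side of the flag's middle line, ending just under the level flag.
- bay_right (a point): centre of the floor of the bay behind the right flag, 95 mm behind the axle, 12 mm above the worktop.
- bay_flask_mid (a point): conical glass flask capped with film, 62 mm wide at its foot, 110 mm tall, standing loose in one of the bays; the point is on its axis half-way up.
- bay_beaker_mid (a point): clear open beaker, 54 mm wide, 70 mm tall, standing loose in another bay; the point is on its axis half-way up.
- bay_jar_mid (a point): low white screw-lid jar, 46 mm wide, 45 mm tall, standing loose in another bay; the point is on its axis half-way up.
Mind the look-alikes: they are no part of the job. Leave any blue, orange or purple look-alike of the part that bears bay_jar_mid alone.

How it is judged (in metres and radians):
At the end, for the whole second after the job is handed in: The flag before the flask's bay lies on the far side of its axle, within 8 degrees of its stop (joint above 3.0 rad), the other two flags still lie on the near side (below 0.6 rad), all flags at rest; flask, beaker and jar stand upright, within 15 mm of where they stood (((horizontal distance between bay_flask_mid and bay_left below 0.03 m and value of joint flag_left above 3 rad and value of joint each of flag_middle, flag_right below 0.6 rad) or (horizontal distance between bay_flask_mid and bay_middle below 0.03 m and value of joint flag_middle above 3 rad and value of joint each of flag_left, flag_right below 0.6 rad) or (horizontal distance between bay_flask_mid and bay_right below 0.03 m and value of joint flag_right above 3 rad and value of joint each of flag_left, flag_middle below 0.6 rad)) and velocity of joint flag_left between -0.1 and 0.1 rad/s and velocity of joint flag_middle between -0.1 and 0.1 rad/s and velocity of joint flag_right between -0.1 and 0.1 rad/s and angle between each of bay_flask_mid, bay_beaker_mid, bay_jar_mid's own z axis and vertical below 0.15 rad); the robot touches nothing.
It fails at once if a flag that is not the flask's is moved by more than 20 mm ((horizontal distance between bay_flask_mid and bay_left above 0.042 m and distance of flag_left_paddle from where it was at the start of the episode above 0.02 m) or (horizontal distance between bay_flask_mid and bay_middle above 0.042 m and distance of flag_middle_paddle from where it was at the start of the episode above 0.02 m) or (horizontal distance between bay_flask_mid and bay_right above 0.042 m and distance of flag_right_paddle from where it was at the start of the episode above 0.02 m)).
It fails at once if a flag is pinched: the point between the finger pads is inside the flag's plate ((z of the grasp point in the frame of flag_left_paddle between -0.004 and 0.004 m and y of the grasp point in the frame of flag_left_paddle between -0.028 and 0.028 m and x of the grasp point in the frame of flag_left_paddle between -0.01 and 0.072 m) or (z of the grasp point in the frame of flag_middle_paddle between -0.004 and 0.004 m and y of the grasp point in the frame of flag_middle_paddle between -0.028 and 0.028 m and x of the grasp point in the frame of flag_middle_paddle between -0.01 and 0.072 m) or (z of the grasp point in the frame of flag_right_paddle between -0.004 and 0.004 m and y of the grasp point in the frame of flag_right_paddle between -0.028 and 0.028 m and x of the grasp point in the frame of flag_right_paddle between -0.01 and 0.072 m)).
It fails at once if a flag is pressed with more than 40 N (contact force between the fingers and flag_left above 40 N or contact force between the fingers and flag_middle above 40 N or contact force between the fingers and flag_right above 40 N).
It fails at once if flask, beaker or jar is shifted or lifted by more than 15 mm (distance of any of bay_flask_mid, bay_beaker_mid, bay_jar_mid from where it was at the start of the episode above 0.015 m).
It also fails if it takes over 40 s, if anything falls off the work surface, if the arm or the gripper's body presses on something with over 40 N, if the wrist force passes 120 N, or if a joint passes its speed limit or range.

## Working session

There is one attempt and no reset: what is moved stays moved. The work goes in short steps, Python scripts to look and compute and a shell command to move; the robot and the scene stay as the last step left them, time stands still between calls to the robot, and variables do not carry over. Pictures are saved under pics/ and viewed, at most 10 in all, crops included, and the job is handed in when it is done.

```bash
mkdir -p pics; python3 - <<'E'
from workcell import telemetry, eyes
import cv2, numpy as np
for n in("side","top"):
    im=eyes.grab_frame(n); cv2.imwrite(f"pics/{n}0.png",im[:,:,::-1])
    c=eyes.calibration(n); print(n,np.round(c["camera_matrix"],1).tolist(),np.round(c["world_from_camera"],3).tolist())
s=telemetry.state(); print(s["time_s"],s["ee_pos"],s["ee_rot"],s["gripper_width"])
E
```

```text
side [[382.0, 0.0, 253.4], [0.0, 382.0, 196.3], [0.0, 0.0, 1.0]] [[0.938, -0.192, 0.289, 391.188], [-0.347, -0.515, 0.784, -622.714], [-0.002, -0.835, -0.55, 553.132], [0.0, 0.0, 0.0, 1.0]]
top [[363.9, 0.0, 256.2], [0.0, 363.9, 195.1], [0.0, 0.0, 1.0]] [[-0.019, -0.986, 0.168, 459.88], [-1.0, 0.016, -0.021, 43.874], [0.018, -0.168, -0.986, 985.888], [0.0, 0.0, 0.0, 1.0]]
0.1 [239.39998892 522.30608778 221.20502291] [-1.79908687e+02 -1.65493607e-03  1.55374089e+02] 91.09048942021543
```

View pics/top0.png

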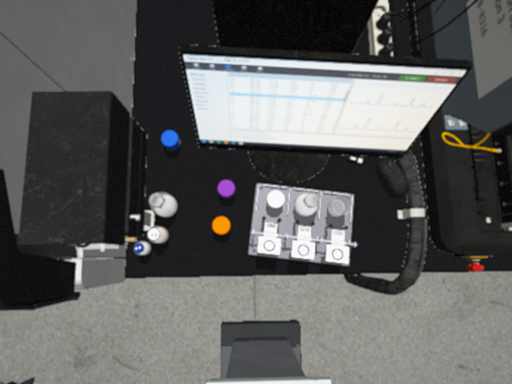

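View pics/side0.png

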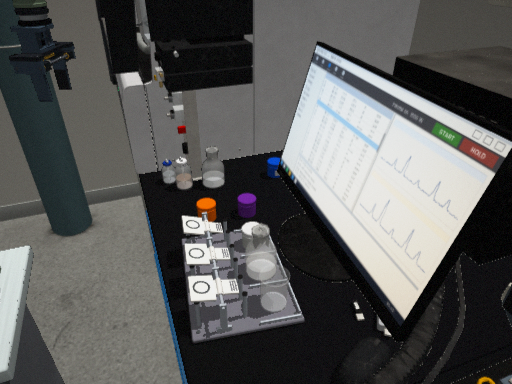

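Both views show the dock at about (300,225) in top, with white jar behind the left flag, a flask-like thing in the middle and a clear thing on the right. I'll enlarge to confirm.

```bash
python3 - <<'E'
import cv2, numpy as np
t=cv2.imread("pics/top0.png")[175:275,240:365]; s=cv2.imread("pics/side0.png")[205:345,170:310]
f=lambda a:cv2.resize(a,(int(a.shape[1]*560/a.shape[0]*.7),392),interpolation=cv2.INTER_CUBIC)
cv2.imwrite("pics/crop0.png",np.hstack([f(t)[:,:],f(s)])[:, :800])
print(f(t).shape,f(s).shape)
E
```

```text
(392, 489, 3) (392, 392, 3)
```

View pics/crop0.png

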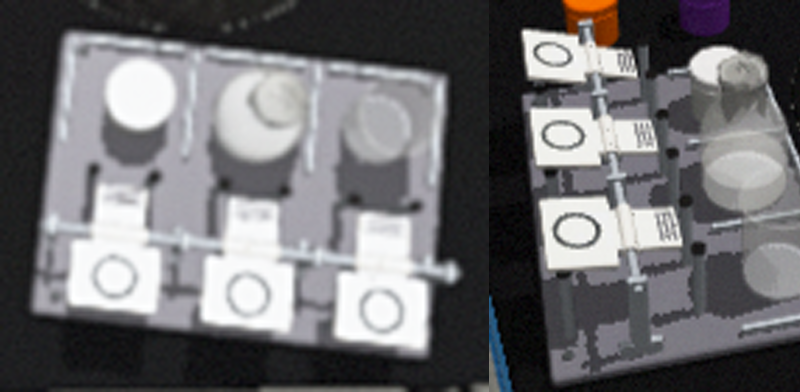

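The crop shows the flask (cone with cap) in the middle bay, jar left, beaker right; all three flags show rings. In the top picture the ring centres are near (269,246), (304,250), (337,254). Now I'll work out the positions.

```bash
cat > h.py <<'E'
import numpy as np, cv2
from workcell import eyes, telemetry
def ray(n,p):
    c=eyes.calibration(n); T=np.array(c["world_from_camera"]); d=np.linalg.inv(c["camera_matrix"])@[p[0],p[1],1]
    return T[:3,3],T[:3,:3]@d/np.linalg.norm(d)
def plane(n,p,z):
    o,d=ray(n,p); return o+d*(z-o[2])/d[2]
def tri(pa,pb):
    (o1,d1),(o2,d2)=ray("top",pa),ray("side",pb)
    s=np.linalg.lstsq(np.c_[d1,-d2],o2-o1,rcond=None)[0]; a,b=o1+s[0]*d1,o2+s[1]*d2
    return (a+b)/2,np.linalg.norm(a-b)
def proj(n,P):
    c=eyes.calibration(n);T=np.linalg.inv(np.array(c["world_from_camera"]));q=np.array(c["camera_matrix"])@(T[:3,:3]@P+T[:3,3]);return q[:2]/q[2]
E
python3 - <<'E'
from h import *
np.set_printoptions(precision=1,suppress=True)
ct=lambda x,y:(240+x/3.912,175+y/3.92); cs=lambda x,y:(170+(x-489)/2.8,205+y/2.8)
R=[((114,277),(553,54)),((249,294),(563,135)),((381,311),(577,231))]
for a,b in R: print("ring",plane("top",ct(*a),75),plane("side",cs(*b),75),tri(ct(*a),cs(*b)))
P=[plane("top",ct(*a),78) for a in((50,225),(180,240),(318,255),(455,270))]; print("posts",P)
print("corners",[plane("top",ct(*a),12)[:2] for a in((65,32),(445,72),(428,355),(32,315))])
# white paddle contours
im=cv2.cvtColor(cv2.imread("pics/top0.png"),cv2.COLOR_BGR2GRAY)
m=(im>215).astype(np.uint8);m[:215]=0;m[270:]=0;m[:,:240]=0;m[:,365:]=0
for c in cv2.findContours(m,0,2)[0]:
    if cv2.contourArea(c)>60:
        r=cv2.minAreaRect(c); print(np.array(r[0]),r[1:],[plane("top",p,74.5)[:2] for p in cv2.boxPoints(r)])
E
```

```text
ring [486.9  -5.6  75. ] [489.9   4.6  75. ] (array([487.5,  -5.3,  82.6]), np.float64(1.6604638997556134))
ring [474.6 -91.   75. ] [476.5 -84.3  75. ] (array([475. , -90.3,  80.4]), np.float64(1.0488440637969865))
ring [ 462.4 -174.5   75. ] [ 464.8 -170.6   75. ] (array([ 463.3, -173.8,   78.5]), np.float64(1.936044120596832))
posts [array([520.2,  34.4,  78. ]), array([509.2, -48. ,  78. ]), array([ 498.2, -135.6,   78. ]), array([ 487.1, -222.5,   78. ])]
corners [array([658.4,  20.9]), array([ 625.9, -243.8]), array([ 432.7, -219.8]), array([464.4,  47. ])]
[338.4 246.2] ((22.94642448425293, 31.628856658935547), 7.125016689300537) [array([ 447.9, -143.1]), array([ 525.2, -157. ]), array([ 517., -214.]), array([ 439.9, -199.3])]
[303.  242.5] ((33.0, 22.0), 90.0) [array([534.7, -64.3]), array([ 533.7, -119.6]), array([ 452.1, -115.9]), array([453.2, -61.3])]
[269.5 237.8] ((22.96976089477539, 30.699968338012695), 6.34019136428833) [array([472.4,  26.4]), array([547.9,  16.4]), array([540.5, -40.8]), array([465.1, -30. ])]
```

```bash
python3 -m crank '[{"dx":0.019,"dy":-0.067,"dz":0.008,"yaw":0.58},{"dx":0.019,"dy":-0.067,"dz":0.008,"yaw":0.58},{"dx":0.019,"dy":-0.067,"dz":0.008,"yaw":0.58},{"dx":0.019,"dy":-0.067,"dz":0.008,"yaw":0.58},{"dx":0.019,"dy":-0.067,"dz":0.008,"yaw":0.58},{"dx":0.019,"dy":-0.067,"dz":0.008,"yaw":0.58}]' 0
python3 - <<'E'
from h import *
np.set_printoptions(precision=0,suppress=True)
for a,b in(((200,150),(283,168)),((408,155),(400,328)),((183,50),(318,43)),((470,65),(511,135))): print("monitor",tri(a,b))
print("flask cap",tri((240+282/3.912,175+95/3.92),(170+(743-489)/2.8,205+60/2.8)))
E
```

```text
time_s: 0.85
ee_pos: [330.8, 199.3, 260.4]
ee_rot: [-180.0, 0.0, 172.9]
force: [1.6, -0.6, 0.9]
gripper_width: 34.5
gripper_force: 0.0
monitor (array([750., 165.,  69.]), np.float64(25.23984861554763))
monitor (array([ 709., -365.,   96.]), np.float64(0.40415019225731347))
monitor (array([833., 159., 374.]), np.float64(3.210770175546385))
monitor (array([ 793., -359.,  381.]), np.float64(7.493349261942162))
flask cap (array([ 594., -109.,  124.]), np.float64(0.3515281402774086))
```

```bash
python3 -m crank '[{"dx":0.023,"dy":-0.061},{"dx":0.023,"dy":-0.061},{"dx":0.023,"dy":-0.061},{"dx":0.023,"dy":-0.061},{"dx":0.023,"dy":-0.061},{"dx":0.023,"dy":-0.061},{}]' 0
python3 - <<'E'
from h import *
np.set_printoptions(precision=3,suppress=True)
c=eyes.calibration("wrist"); im=eyes.grab_frame("wrist"); cv2.imwrite("pics/w1.png",im[:,:,::-1]); np.savez("w1.npz",K=c["camera_matrix"],T=c["world_from_camera"])
print(c)
E
```

```text
{'camera_matrix': array([[312.381,   0.   , 254.508],
       [  0.   , 312.381, 189.023],
       [  0.   ,   0.   ,   1.   ]]), 'world_from_camera': array([[  0.123,   0.952,   0.281, 250.959],
       [  0.992,  -0.118,  -0.036, 210.943],
       [ -0.001,   0.283,  -0.959, 423.162],
       [  0.   ,   0.   ,   0.   ,   1.   ]])}validation failed for argument at $[0]...
```

View pics/w1.png

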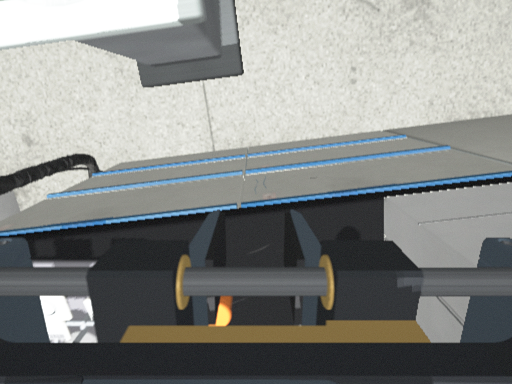

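The move was refused because of the empty row. The picture, from the old pose, shows the closed fingers at about (250,220), the worktop edge along row 200 and the dock at lower left (70,310). I'll redo the move.

```bash
python3 -m crank '[{"dx":0.023,"dy":-0.061},{"dx":0.023,"dy":-0.061},{"dx":0.023,"dy":-0.061},{"dx":0.023,"dy":-0.061},{"dx":0.023,"dy":-0.061},{"dx":0.023,"dy":-0.061},{"dx":0},{"dx":0}]' 0 && python3 - <<'E'
from h import *
np.set_printoptions(precision=3,suppress=True)
c=eyes.calibration("wrist"); im=eyes.grab_frame("wrist"); cv2.imwrite("pics/w2.png",im[:,:,::-1]); np.savez("w2.npz",K=c["camera_matrix"],T=c["world_from_camera"])
E
```

```text
validation failed for argument at $[0]...
```

```bash
python3 -m crank '[{"dx":0.023,"dy":-0.061,"dz":0,"yaw":0},{"dx":0.023,"dy":-0.061,"dz":0,"yaw":0},{"dx":0.023,"dy":-0.061,"dz":0,"yaw":0},{"dx":0.023,"dy":-0.061,"dz":0,"yaw":0},{"dx":0.023,"dy":-0.061,"dz":0,"yaw":0},{"dx":0.023,"dy":-0.061,"dz":0,"yaw":0},{"dx":0,"dy":0,"dz":0,"yaw":0},{"dx":0,"dy":0,"dz":0,"yaw":0}]' 0 && python3 - <<'E'
from h import *
c=eyes.calibration("wrist"); im=eyes.grab_frame("wrist"); cv2.imwrite("pics/w2.png",im[:,:,::-1]); np.savez("w2.npz",K=c["camera_matrix"],T=c["world_from_camera"])
E
```

```text
time_s: 1.9
ee_pos: [440.7, -91.1, 259.9]
ee_rot: [179.9, -0.1, 172.7]
force: [-0.1, 0.9, -0.3]
gripper_width: 0.3
gripper_force: 0.0
```

View pics/w2.png

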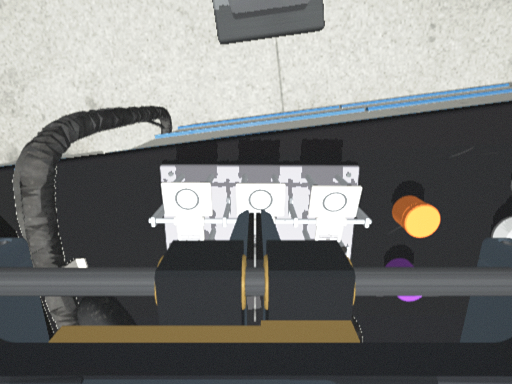

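Wrist view: dock aligned with the gripper; ring centres (187,199), (260,200), (334,202); axle ends (153,221), (367,223); the fingers are at column 255, nearly on the middle flag's line.

```bash
python3 - <<'E'
import numpy as np
from h import cv2
d=np.load("w2.npz");K,T=d["K"],d["T"]; np.set_printoptions(precision=1,suppress=True)
def pl(p,z):
    r=T[:3,:3]@np.linalg.inv(K)@[*p,1]; return T[:3,3]+r*(z-T[2,3])/r[2]
for p in((187,199),(260,200),(334,202)): print("ring",pl(p,75))
a,b=pl((153,221),74),pl((367,223),74); print(a,b,np.linalg.norm(a-b),(a+b)/2,np.degrees(np.arctan2(a[0]-b[0],b[1]-a[1])))
print("corners",pl((161,166),12),pl((359,166),12),np.linalg.norm(pl((161,166),12)-pl((359,166),12)))
g=cv2.cvtColor(cv2.imread("pics/w2.png"),cv2.COLOR_BGR2GRAY)
m=(g>215).astype(np.uint8);m[:178]=0;m[225:]=0;m[:,:150]=0;m[:,375:]=0
for c in cv2.findContours(m,0,2)[0]:
    if cv2.contourArea(c)>150: x,y,w,h=cv2.boundingRect(c); print(x,y,w,h,pl((x,y),74.5),pl((x+w,y),74.5))
E
```

```text
ring [ 464.5 -172.2   75. ]
ring [476.5 -87.6  75. ]
ring [489.9  -1.6  75. ]
[ 487.  -218.1   74. ] [522.   36.5  74. ] 257.0099247476131 [504.5 -90.8  74. ] -7.834423170716816
corners [ 433. -215.   12.] [466.5  48.5  12. ] 265.61754640787797
229 178 142 47 [ 445.7 -119.7   74.5] [466.4  42.3  74.5]
156 178 80 47 [ 435.1 -203.    74.5] [ 446.7 -111.7   74.5]
```

```bash
python3 -m crank '[{"dx":0.055,"dy":-0.002,"dz":0,"yaw":0},{"dx":0.055,"dy":-0.002,"dz":0,"yaw":0},{"dx":0,"dy":0,"dz":-0.05,"yaw":0},{"dx":0,"dy":0,"dz":-0.05,"yaw":0},{"dx":0,"dy":0,"dz":-0.05,"yaw":0},{"dx":0,"dy":0,"dz":-0.05,"yaw":0},{"dx":0,"dy":0,"dz":-0.009,"yaw":0},{"dx":0,"dy":0,"dz":0,"yaw":0}]' 0
```

```text
time_s: 2.95
ee_pos: [529.6, -94.1, 93.9]
ee_rot: [180.0, 0.0, 172.9]
force: [1.1, -0.9, 0.8]
gripper_width: 0.2
gripper_force: 0.0
```

```bash
python3 -m crank '[{"dx":0,"dy":0,"dz":-0.005,"yaw":0},{"dx":0,"dy":0,"dz":-0.005,"yaw":0},{"dx":0,"dy":0,"dz":-0.005,"yaw":0},{"dx":0,"dy":0,"dz":-0.005,"yaw":0},{"dx":0,"dy":0,"dz":-0.004,"yaw":0}]' 0
python3 - <<'E'
from h import *
im=eyes.grab_frame("side")[180:350,150:320,::-1]; cv2.imwrite("pics/s1.png",cv2.resize(im,None,fx=3,fy=3,interpolation=2))
E
```

```text
time_s: 3.58
ee_pos: [529.6, -95.0, 74.1]
ee_rot: [180.0, 0.1, 172.8]
force: [0.8, -0.2, 3.4]
gripper_width: 0.7
gripper_force: 1.1
```

View pics/s1.png

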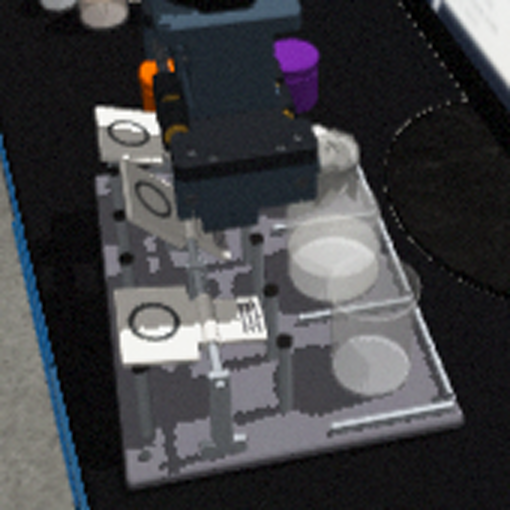

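The middle flag's paddle is rising to about 45° (crop (150,200)), the neighbours lie level and the flask stands. I press a little further, lift off, and go round to the near side.

```bash
python3 -m crank '[{"dx":0,"dy":0,"dz":-0.005,"yaw":0},{"dx":0,"dy":0,"dz":-0.004,"yaw":0},{"dx":0,"dy":0,"dz":0.03,"yaw":0},{"dx":0,"dy":0,"dz":0.05,"yaw":0},{"dx":0,"dy":0,"dz":0.05,"yaw":0},{"dx":-0.06,"dy":0.008,"dz":0,"yaw":0},{"dx":-0.065,"dy":0.008,"dz":0,"yaw":0},{"dx":0,"dy":0,"dz":-0.05,"yaw":0},{"dx":0,"dy":0,"dz":-0.035,"yaw":0},{"dx":0,"dy":0,"dz":0,"yaw":0}]' 0
python3 - <<'E'
from h import *
im=eyes.grab_frame("side")[180:350,150:320,::-1]; cv2.imwrite("pics/s2.png",cv2.resize(im,None,fx=3,fy=3,interpolation=2))
E
```

```text
time_s: 4.88
ee_pos: [427.0, -81.6, 101.0]
ee_rot: [180.0, -0.3, 172.8]
force: [-0.4, 0.3, 0.1]
gripper_width: 0.5
gripper_force: 0.0
```

View pics/s2.png

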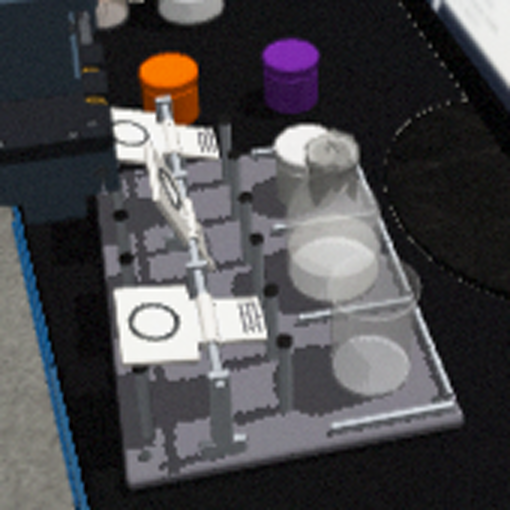

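The flag stands at about 65° (crop (170,195)) and the fingers are on the near side. I push it over towards +x.

```bash
python3 -m crank '[{"dx":0.037,"dy":-0.005,"dz":0,"yaw":0},{"dx":0.01,"dy":-0.0013,"dz":0,"yaw":0},{"dx":0.01,"dy":-0.0013,"dz":0,"yaw":0},{"dx":0.01,"dy":-0.0013,"dz":0,"yaw":0},{"dx":0.01,"dy":-0.0013,"dz":0,"yaw":0},{"dx":0.01,"dy":-0.0013,"dz":0,"yaw":0},{"dx":0.01,"dy":-0.0013,"dz":0,"yaw":0},{"dx":0.01,"dy":-0.0013,"dz":0,"yaw":0},{"dx":0.01,"dy":-0.0013,"dz":0,"yaw":0},{"dx":0,"dy":0,"dz":0,"yaw":0}]' 0
```

```text
time_s: 6.18
ee_pos: [523.8, -94.5, 102.8]
ee_rot: [180.0, 0.1, 172.8]
force: [0.2, 0.5, 0.0]
gripper_width: 0.9
gripper_force: 0.0
```

```bash
python3 -m crank '[{"dx":0,"dy":0,"dz":0.02,"yaw":0},{"dx":0.014,"dy":-0.002,"dz":0,"yaw":0},{"dx":0,"dy":0,"dz":-0.01,"yaw":0},{"dx":0,"dy":0,"dz":-0.01,"yaw":0},{"dx":0,"dy":0,"dz":-0.008,"yaw":0},{"dx":0,"dy":0,"dz":-0.006,"yaw":0},{"dx":0,"dy":0,"dz":-0.005,"yaw":0},{"dx":0,"dy":0,"dz":0,"yaw":0}]' 0
```

```text
time_s: 7.18
ee_pos: [533.6, -95.9, 87.2]
ee_rot: [180.0, -0.1, 172.8]
force: [0.2, 0.0, 0.5]
gripper_width: 0.4
gripper_force: 0.0
```

```bash
python3 -m crank '[{"dx":0,"dy":0,"dz":-0.0025,"yaw":0},{"dx":0,"dy":0,"dz":-0.0025,"yaw":0},{"dx":0,"dy":0,"dz":0,"yaw":0}]' 0
```

```text
time_s: 7.55
ee_pos: [533.9, -96.0, 83.5]
ee_rot: [180.0, -0.0, 172.8]
force: [0.2, -0.3, -0.1]
gripper_width: 0.3
gripper_force: 0.0
```

```bash
python3 -m crank '[{"dx":0,"dy":0,"dz":-0.0012,"yaw":0},{"dx":0,"dy":0,"dz":0,"yaw":0}]' 0; python3 - <<'E'
from h import *
im=eyes.grab_frame("side")[180:350,150:320,::-1]; cv2.imwrite("pics/s3.png",cv2.resize(im,None,fx=3,fy=3,interpolation=2))
E
```

```text
time_s: 7.8
ee_pos: [534.0, -96.0, 82.8]
ee_rot: [180.0, 0.0, 172.8]
force: [-0.5, 0.2, 2.3]
gripper_width: 0.6
gripper_force: 0.8
```

View pics/s3.png

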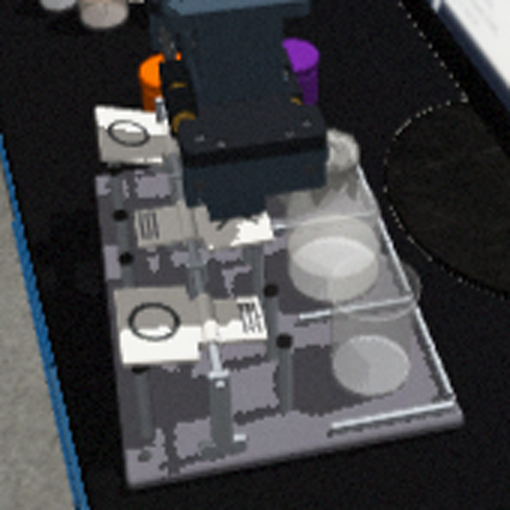

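The flag lies level on the far side with its cross face up (crop (240,228)), under 2 N contact. One more slight press, then I retreat and check.

```bash
python3 -m crank '[{"dx":0,"dy":0,"dz":-0.001,"yaw":0},{"dx":0,"dy":0,"dz":-0.001,"yaw":0},{"dx":0,"dy":0,"dz":0,"yaw":0}]' 0; python3 -m crank '[{"dx":0,"dy":0,"dz":0.02,"yaw":0},{"dx":0,"dy":0,"dz":0.06,"yaw":0},{"dx":0,"dy":0,"dz":0.07,"yaw":0},{"dx":0,"dy":0,"dz":0.07,"yaw":0},{"dx":-0.07,"dy":0,"dz":0,"yaw":0},{"dx":-0.07,"dy":0,"dz":0,"yaw":0},{"dx":-0.05,"dy":0,"dz":0,"yaw":0},{"dx":0,"dy":0,"dz":0,"yaw":0}]' 0; python3 - <<'E'
from h import *
im=eyes.grab_frame("side")[180:350,150:320,::-1]; t=eyes.grab_frame("top")[175:275,240:365,::-1]
f=lambda a:cv2.resize(a,(390,390),interpolation=2)
cv2.imwrite("pics/s4.png",np.hstack([f(t),f(im)]))
E
```

```text
time_s: 8.22
ee_pos: [534.0, -96.0, 82.5]
ee_rot: [180.0, 0.0, 172.8]
force: [-3.4, 1.5, 12.5]
gripper_width: 0.3
gripper_force: 5.7
time_s: 9.22
ee_pos: [379.7, -95.8, 257.8]
ee_rot: [-180.0, 0.1, 172.7]
force: [0.2, -0.3, -0.2]
gripper_width: 0.4
gripper_force: 0.0
```

View pics/s4.png

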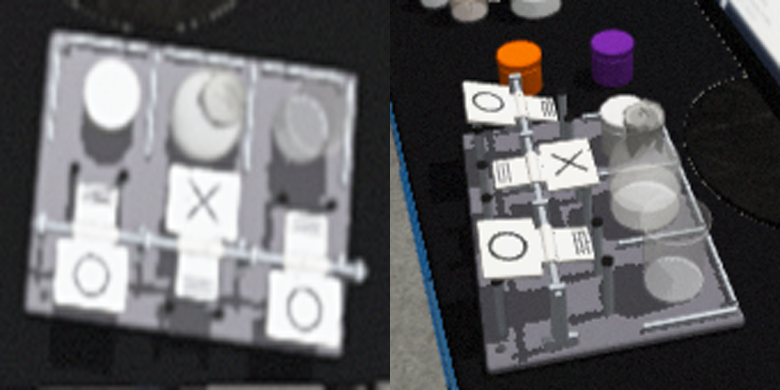

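The middle flag lies flat on the far side with its cross up (top crop (204,202)). The other two still show rings, the vessels are unmoved and the robot is clear.

```bash
python3 -c "from workcell import ticket; print(ticket.job_done())"
```

```text
the job is handed in; nothing more can be done
None
```

I flipped the middle flag, the one in front of the flask, fully over to show its cross face; the other two flags and all three vessels looked unmoved in the last pictures, and the job is handed in (no verdict was returned).

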